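# Check the free play of a drive coupling on the turning-shop bench

## Robot

A 6-joint arm with a two-finger parallel gripper is mounted at the origin on the work surface. World frame = base frame: x ahead of the robot, y to its left, z up, the work surface at z = 0. Lengths are in m, angles in rad, forces in N, time in s.
With the tool pointing down it reaches from about 0.25 to 0.85 m from the base axis. Payload 12.5 kg.
Tool frame: the origin (TCP) lies midway between the tips of the shut fingers; the grasp point (between the pads) lies r.tcp_to_grasp behind it (r.tcp_to_grasp is the distance from the TCP to the grasp point, in m); x points along the fingers, z is the direction in which the jaws open and shut, and the axes are right-handed (so a half turn about x gives the same grasp; the last joint's range is limited). The gripper opens to 93 mm and grips with 3 to 60 N. Pads are 15 mm wide; open, the fingers measure 128 mm over their backs; the gripper's body (75 mm by 188 mm) begins 65 mm behind the grasp point.
Start: joints at [-1.384, 0.351, 1.652, -0, 1.139, -0.085], TCP at [0.148, -0.53, 0.219] pointing down, gripper open.
Joint ranges: [-2.75, 2.75], [-0.79, 2.1], [0.01, 2.65], [-1.57, 4.71], [0.07, 3.14], [-2.87, 2.87]. Speed limits (rad/s): [2.22, 2.22, 2.79, 3.14, 3.14, 3.14].

## Interface

Orientations are given as [roll, pitch, yaw] about the fixed x, y, z axes, in that order (R = Rz(yaw) Ry(pitch) Rx(roll)).
In Python, from plant import r gives the robot as it stands.
- The arm moves only by the tool servo_tool, never from a script. Its argument "deltas" is one flat list of numbers, 7 for each row, row after row: the opening, from 0 (shut) to 1 (fully open), then the shift along the tool's x, y, z in m, then the turn, a rotation vector about the tool's x, y, z in rad. A call has exactly 5 rows; each row shifts and turns the commanded pose from where the row before left it, along the tool's axes as they then stand; what a row does not reach is not made up. A row lasts 1/12 s, in which the tool goes at most 41.7 mm and 7.16 degrees, less where a joint would pass 70% of its speed; a pose out of reach is approached as far as the arm can. A call is refused whole if a number of a shift passes 0.0417 or a number of a turn 0.125, either way. A call with a gripper value outside its range is refused whole. The fingers move at their own pace and stop on an object; the grip force is fixed at half the most. Time passes only in rows, so rows that do not move let the fingers close, or fill a call up. It gives the time, the measured TCP pose, the force and the opening at its end, in the units of the state.
- r.get_state(): the state, without advancing time (a new reading comes with each control period).
- r.grab_frame(name): name is "side" or "top" or "wrist"; returns a dict with "pixels" (420x560x3 uint8, blue, green, red), "camera_matrix" (3x3 intrinsics, pixels), "R" (3x3) and "t" (3): a world point X has camera coordinates R X + t; the wrist camera has in their place "hand_eye" (4x4, takes a point from camera to tool coordinates, whose origin is the TCP and whose axes are the tool frame's). Camera axes: x right, y down, z forward; pixel columns grow to the right and rows downward; lengths in m; the calibration is good to about 2 mm. A picture is of the moment at which its call begins: read the wrist's pose just before it. There is no depth.
- r.close_job(): hands the job in, once; it reports no verdict.
The state is a dict: "time_s": time; "q": joint angles; "joint_vel": joint speeds; "joint_efforts": joint torques, N m; "tool_pos": TCP position; "orientation": TCP orientation; "ft_force": force on the tool from outside, world axes, zero at the start; "torque": the same for the moment, N m; "gripper_width": finger opening in m.
Only numpy, scipy, OpenCV 4.12 (cv2) and the standard library are available. Lean on these libraries where they do the work, as an engineer would, in place of code of your own. Each camera call takes 0.05 s, during which the arm holds its last target.

## Task

Check the free play of the larger drive coupling, the one whose lever swings between two upright steel lugs on a disc. Swing its lever clockwise (seen from above) until it bears gently against the lug, then counter-clockwise until it bears against the other lug, without dragging the disc round with it; then leave the lever in the middle of its free play and let go. Leave the smaller coupling with the ball-ended lever alone.

Things in the scene. Friction and masses are not known exactly. Their poses are not given: they have to be found in the camera images.
- handle (a point): Upright wooden handle, 22 mm in diameter, on the outer end of the steel lever arm (20 mm wide). Point on its axis, 110 mm above the table; handle top 26 mm above it, arm's upper face 34 mm below it. It travels on a level circle of radius 130 mm about the disc's axis, with a slight drag (about 0.5 N) until the arm meets a lug; the lever stays where it is left.
- disc: Steel disc 160 mm wide on a bolted-down base 170 mm square. Origin on its axis (also the lever's hinge), 44 mm above the table; z up, x along the middle of the gap between its two lugs, y to the counter-clockwise side. Lugs: tops 86 mm above the table, 66 mm from the axis; the arm meets one about 0.4 rad either side of x. A brake holds the disc until about 9 N at the handle drags it.
- gap (a point): Point on the disc's upper face, 75 mm from its axis, in the middle of the gap between the lugs, 56 mm above the table. It turns with the disc and has the same axis directions; if it shifts, the disc has been dragged round.
- spare_ball (a point): Centre of the black ball, 30 mm in diameter, on the short lever of the other, smaller coupling (125 mm square base, 100 mm disc without lugs), 94 mm above the table. To be left alone.

How it is judged:
By the outcome, as a careful person would: the job done as asked, in the order asked, and still so for the second after the job is handed in, with the robot touching nothing.
It also fails if it takes over 51 s, if anything falls off the work surface, if the arm or the gripper's body presses on something with over 40 N, if the wrist force passes 120 N, or if a joint passes its speed limit or range.

## Working session

There is one attempt and no reset: what is moved stays moved. The work goes in short steps, Python scripts to look and compute and a tool call to move; the robot and the scene stay as the last step left them, time stands still between calls to the robot, and variables do not carry over. Pictures are saved under pics/ and viewed, and the job is handed in when it is done.

Besides the shell and the picture viewer there is one more tool, called as name(argument=value, ...) on one line, values as JSON. servo_tool: Moves the arm, as the interface text tells. Its arguments: {"type":"object","properties":{"deltas":{"type":"array","items":{"type":"number"}}},"required":["deltas"]}

```bash
mkdir -p pics; ls
python3 - <<'E'
from plant import r
import cv2,pickle,numpy as np
d={}
print(r.get_state(), r.tcp_to_grasp)
for n in("side","top","wrist"):
    f=r.grab_frame(n);d[n]=f;cv2.imwrite(f"pics/{n}0.png",f["pixels"])
pickle.dump(d,open("f0.pkl","wb"))
print(d["wrist"]["hand_eye"].round(3))
for n in("side","top"): print(n,(-d[n]["R"].T@d[n]["t"]).round(3))
E
```

```text
pics
{'time_s': 0.0, 'q': array([-1.38362075e+00,  3.51235512e-01,  1.65244035e+00, -1.28832038e-06,
        1.13909168e+00, -8.46195176e-02]), 'joint_vel': array([ 0.00060318,  0.00127714, -0.00015604, -0.00049804, -0.00162877,
       -0.00242992]), 'joint_efforts': array([ 5.66395265e-04, -4.97317886e+01, -2.85250926e+01,  6.99176872e-02,
        2.57538445e-02, -1.17582154e-04]), 'tool_pos': array([ 0.14760198, -0.5294596 ,  0.21809564]), 'orientation': array([3.05796853, 1.56962143, 1.75896784]), 'ft_force': array([ 0.16845859,  0.07667901, -0.18831028]), 'torque': array([-0.00521265, -0.02750188, -0.06322648]), 'gripper_width': 0.0930924712641534} 0.0188
[[ 0.001 -0.275  0.962 -0.166]
 [ 0.001 -0.962 -0.275  0.077]
 [ 1.     0.001 -0.    -0.   ]
 [ 0.     0.     0.     1.   ]]
side [0.339 0.583 0.716]
top [ 0.458 -0.042  1.095]
```

View pics/top0.png

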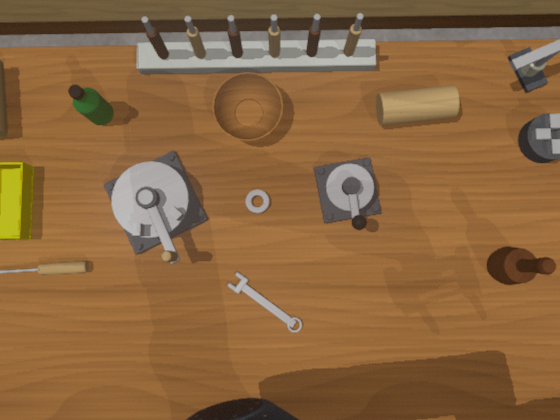

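View pics/side0.png

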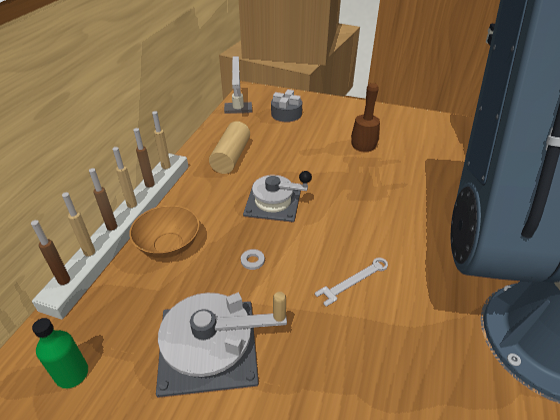

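View pics/wrist0.png

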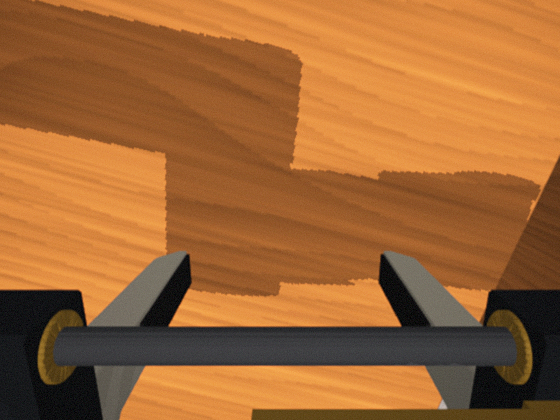

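The top view shows the large coupling near (150,200), its handle near (168,257) and the lugs near (147,229) and (180,213). The small coupling is near (350,187). I'll zoom in to measure.

```bash
cat > h.py <<'E'
import numpy as np
def proj(f,X):
    c=f["R"]@np.asarray(X,float)+f["t"];p=f["camera_matrix"]@c;return p[:2]/p[2]
def ray(f,uv,z):
    d=f["R"].T@np.linalg.solve(f["camera_matrix"],[uv[0],uv[1],1.]);o=-f["R"].T@f["t"]
    return o+d*(z-o[2])/d[2]
def tri(f1,u1,f2,u2):
    A=[];b=[]
    S=np.zeros((3,3));v=np.zeros(3);L=[]
    for f,u in((f1,u1),(f2,u2)):
        d=f["R"].T@np.linalg.solve(f["camera_matrix"],[u[0],u[1],1.]);d/=np.linalg.norm(d);o=-f["R"].T@f["t"]
        P=np.eye(3)-np.outer(d,d);S+=P;v+=P@o;L.append((o,P))
    X=np.linalg.solve(S,v);return X,[np.linalg.norm(P@(X-o)) for o,P in L]
E
python3 - <<'E'
import pickle,cv2,numpy as np
d=pickle.load(open("f0.pkl","rb"))
a=d["top"]["pixels"][145:275,95:225];b=d["side"]["pixels"][275:395,150:300]
cv2.imwrite("pics/tz0.png",cv2.resize(a,None,fx=4.6,fy=4.6,interpolation=cv2.INTER_CUBIC))
cv2.imwrite("pics/sz0.png",cv2.resize(b,None,fx=5,fy=5,interpolation=cv2.INTER_CUBIC))
E
```

```text
(no output)
```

View pics/tz0.png

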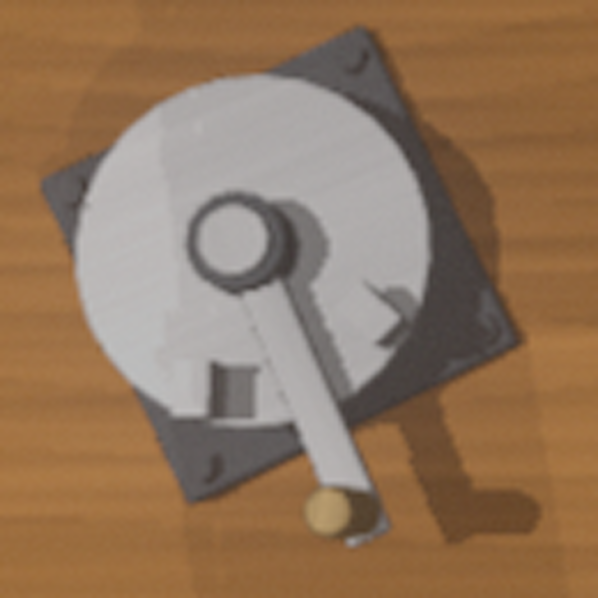

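View pics/sz0.png

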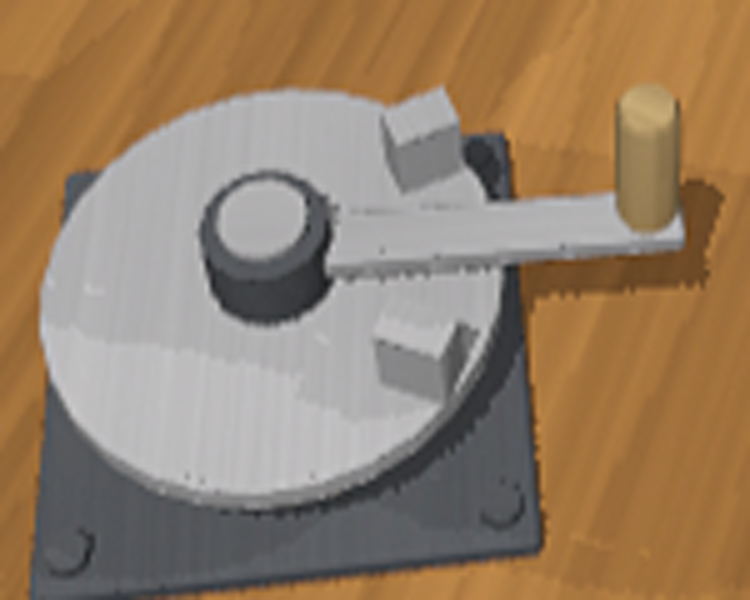

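Run:
```python
import pickle,cv2,numpy as np
from h import *
d=pickle.load(open("f0.pkl","rb"));T=d["top"];S=d["side"]
t=lambda u,v:(95+(u+.5)/4.6-.5,145+(v+.5)/4.6-.5)
s=lambda u,v:(150+(u+.5)/5-.5,275+(v+.5)/5-.5)
P=lambda n,x:print(n,np.round(x,4))
def fit(f,pts,conv):
    w=np.array([ray(f,conv(*p),.056)[:2] for p in pts])
    A=np.c_[2*w,np.ones(len(w))];q=np.linalg.lstsq(A,(w**2).sum(1),rcond=None)[0]
    return q[:2],np.sqrt(q[2]+q[:2]@q[:2])
print(fit(T,[(75,250),(432,250),(253,73),(130,122),(376,118),(230,427),(128,375)],t))
print(fit(S,[(41,310),(100,168),(290,90),(501,270),(480,350),(250,500),(100,430)],s))
P("hubtop tri",tri(T,t(236,240),S,s(265,220))[0])
P("h top",ray(T,t(329,511),.136)); P("h side",ray(S,s(649,103),.136));P("tri",tri(T,t(329,511),S,s(649,103))[0])
P("lugA top",ray(T,t(192,388),.086));P("lugs side",ray(S,s(421,118),.086));P("lugs side2",ray(S,s(418,328),.086))
# small
P("ball",ray(T,(359,222),.094));P("ball s",ray(S,(305,177),.094))
```

```text
(array([0.59431798, 0.22044034]), np.float64(0.08000056775858784))
(array([0.59559471, 0.22195434]), np.float64(0.07916045917827719))
hubtop tri [0.5945 0.2205 0.087 ]
h top [0.4749 0.1679 0.136 ]
h side [0.4768 0.1683 0.136 ]
tri [0.4759 0.1681 0.136 ]
lugA top [0.5296 0.2386 0.086 ]
lugs side [0.5624 0.1644 0.086 ]
lugs side2 [0.5309 0.2412 0.086 ]
ball [ 0.5369 -0.2032  0.094 ]
ball s [ 0.5377 -0.1993  0.094 ]
```

```bash
cat >> h.py <<'E'
from scipy.spatial.transform import Rotation as Ro
AX=np.array([.595,.221]);RH=.130;MID=np.deg2rad(201.9)
def Rt(s): return Ro.from_euler('xyz',s["orientation"]).as_matrix()
def goalR(th=MID,sgn=1):
    x=np.array([0,0,-1.]);z=sgn*np.array([-np.sin(th),np.cos(th),0]);return np.c_[x,np.cross(z,x),z]
def hp(th,z): return np.r_[AX+RH*np.array([np.cos(th),np.sin(th)]),z]
def todo(s,p,R):
    C=Rt(s);return C.T@(np.asarray(p)-s["tool_pos"]),Ro.from_matrix(C.T@R).as_rotvec()
E
python3 - <<'E'
from plant import r
from h import *
s=r.get_state();print(Rt(s).round(3),s["tool_pos"],s["time_s"])
for g in(1,-1):
    for p in ([.4755,.168,.219],):
        a,b=todo(s,p,goalR(sgn=g));print(g,a.round(4),b.round(3))
print(np.hypot(.4755,.168),np.arctan2(.168,.4755))
E
```

```text
[[-0.     0.963  0.268]
 [ 0.001  0.268 -0.963]
 [-1.     0.    -0.001]] [ 0.14763678 -0.52955762  0.21824169] 0.15
1 [-2.000e-04  5.031e-01 -5.839e-01] [-0.11  -0.001 -0.   ]
-1 [-2.000e-04  5.031e-01 -5.839e-01] [ 3.031e+00 -0.000e+00  1.000e-03]
0.5043057108540414 0.3396225929934622
```

servo_tool(deltas=[0.5, 0, 0.025, -0.029, -0.022, 0, 0, 0.5, 0, 0.025, -0.029, -0.022, 0, 0, 0.5, 0, 0.025, -0.029, -0.022, 0, 0, 0.5, 0, 0.025, -0.029, -0.022, 0, 0, 0.5, 0, 0.025, -0.029, -0.022, 0, 0])

```text
time_s: 0.57
tool_pos: [0.2217, -0.3514, 0.2184]
orientation: [2.96, 1.57, 1.771]
ft_force: [0.9, -1.1, 0.5]
gripper_width: 0.0642
```

servo_tool(deltas=[0.5, 0, 0.023, -0.03, 0, 0, 0, 0.5, 0, 0.023, -0.03, 0, 0, 0, 0.5, 0, 0.023, -0.03, 0, 0, 0, 0.5, 0, 0.023, -0.03, 0, 0, 0, 0.5, 0, 0.023, -0.03, 0, 0, 0])

```text
time_s: 0.98
tool_pos: [0.2721, -0.1695, 0.2186]
orientation: [0.676, 1.57, -0.514]
ft_force: [1.0, 0.2, -1.1]
gripper_width: 0.0466
```

servo_tool(deltas=[0.5, 0, 0.022, -0.03, 0, 0, 0, 0.5, 0, 0.022, -0.03, 0, 0, 0, 0.5, 0, 0.022, -0.03, 0, 0, 0, 0.5, 0, 0.022, -0.03, 0, 0, 0, 0.5, 0, 0.022, -0.03, 0, 0, 0])

```text
time_s: 1.4
tool_pos: [0.3184, 0.0109, 0.2189]
orientation: [1.046, 1.57, -0.143]
ft_force: [2.1, -0.7, -0.3]
gripper_width: 0.0464
```

```bash
cat > rep.py <<'E'
from plant import r
from h import *
import sys
s=r.get_state();print(Rt(s).round(3).tolist(),s["tool_pos"].round(4),s["time_s"],s["q"].round(2),s["ft_force"].round(2),s["gripper_width"])
a,b=todo(s,[.4755,.168,.219],goalR());print(a.round(4),b.round(3))
E
python3 rep.py
```

```text
[[0.001, 0.928, 0.373], [-0.0, 0.373, -0.928], [-1.0, 0.001, 0.0]] [0.3184 0.0109 0.2189] 1.4 [-0.11 -0.1   2.18 -0.    1.07  1.08] [ 2.09 -0.75 -0.27] 0.046369941725215434
[-0.      0.2044 -0.0873] [-0.001  0.    -0.001]
```

servo_tool(deltas=[0.5, 0, 0.034, -0.0145, 0, 0, 0, 0.5, 0, 0.034, -0.0145, 0, 0, 0, 0.5, 0, 0.034, -0.0145, 0, 0, 0, 0.5, 0, 0.034, -0.0145, 0, 0, 0, 0.5, 0, 0.034, -0.0145, 0, 0, 0])

```text
time_s: 1.82
tool_pos: [0.45, 0.1415, 0.2184]
orientation: [-1.644, 1.571, -2.832]
ft_force: [0.3, 0.5, -0.3]
gripper_width: 0.0465
```

servo_tool(deltas=[0.5, 0, 0, 0, 0, 0, 0, 0.5, 0, 0, 0, 0, 0, 0, 0.5, 0, 0, 0, 0, 0, 0, 0.5, 0, 0, 0, 0, 0, 0, 0.5, 0, 0, 0, 0, 0, 0])

```text
time_s: 2.23
tool_pos: [0.4487, 0.139, 0.2189]
orientation: [1.213, 1.571, 0.023]
ft_force: [0.2, -1.1, -0.2]
gripper_width: 0.0466
```

```bash
python3 rep.py
```

```text
[[0.0, 0.928, 0.372], [0.0, 0.372, -0.928], [-1.0, 0.0, 0.0]] [0.4487 0.139  0.2189] 2.2333 [ 0.2   0.2   1.85 -0.    1.09  1.39] [ 0.19 -1.14 -0.15] 0.04657983091265986
[-0.0001  0.0357 -0.017 ] [-0.001  0.    -0.   ]
```

servo_tool(deltas=[0.5, 0, 0.012, -0.006, 0, 0, 0, 0.5, 0, 0.012, -0.006, 0, 0, 0, 0.5, 0, 0.012, -0.005, 0, 0, 0, 0.5, 0.02, 0, 0, 0, 0, 0, 0.5, 0.02, 0, 0, 0, 0, 0])

```text
time_s: 2.65
tool_pos: [0.4769, 0.1687, 0.1791]
orientation: [1.441, 1.568, 0.252]
ft_force: [-0.1, 0.0, -0.5]
gripper_width: 0.0466
```

servo_tool(deltas=[0.5, 0, 0, 0, 0, 0, 0, 0.5, 0, 0, 0, 0, 0, 0, 0.5, 0, 0, 0, 0, 0, 0, 0.5, 0, 0, 0, 0, 0, 0, 0.5, 0, 0, 0, 0, 0, 0])

```text
time_s: 3.07
tool_pos: [0.4767, 0.1688, 0.1797]
orientation: [1.431, 1.569, 0.241]
ft_force: [0.3, 0.6, 0.0]
gripper_width: 0.0464
```

```bash
python3 rep.py
python3 - <<'E'
from plant import r
from h import *
import cv2
f=r.grab_frame("wrist");im=f["pixels"].copy();s=r.get_state()
H=np.linalg.inv(f["hand_eye"])
for z in(.136,.076):
    p=np.array([.4755,.168,z]);c=H@np.r_[Rt(s).T@(p-s["tool_pos"]),1];u=f["camera_matrix"]@c[:3];u=u[:2]/u[2];print(u);cv2.drawMarker(im,tuple(map(int,u)),(0,0,255),0,14,2)
cv2.imwrite("pics/w1.png",im)
E
```

```text
[[0.002, 0.928, 0.372], [0.0, 0.372, -0.928], [-1.0, 0.002, 0.0]] [0.4767 0.1688 0.1797] 3.0667 [ 0.25  0.32  1.81 -0.    1.02  1.44] [0.33 0.56 0.03] 0.04643585393173461
[-0.0393 -0.0013  0.0003] [-0.001  0.    -0.002]
[285.20763065 240.92718713]
[285.11575557 213.54675826]
```

View pics/w1.png

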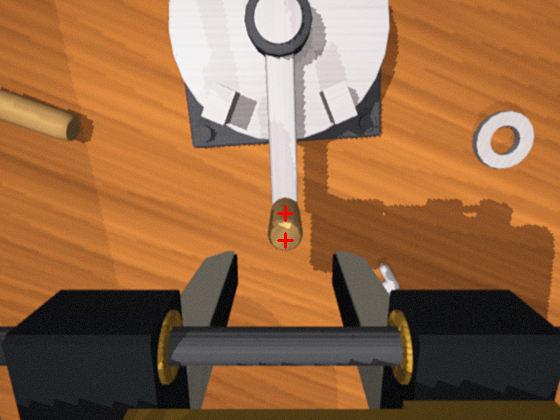

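The wrist view shows the handle top at (285,240), exactly where I predicted it and centred between the fingers. The lugs sit either side of the arm. Next I lower the open fingers around the handle.

servo_tool(deltas=[0.5, 0.0175, 0, 0, 0, 0, 0, 0.5, 0.0175, 0, 0, 0, 0, 0, 0.5, 0.0175, 0, 0, 0, 0, 0, 0.5, 0.0175, 0, 0, 0, 0, 0, 0.5, 0.0165, 0, 0, 0, 0, 0])

```text
time_s: 3.53
tool_pos: [0.4764, 0.1688, 0.0918]
orientation: [1.416, 1.57, 0.227]
ft_force: [-0.1, 0.4, -0.2]
gripper_width: 0.0463
```

servo_tool(deltas=[0.4, 0, 0, 0, 0, 0, 0, 0.4, 0, 0, 0, 0, 0, 0, 0.4, 0, 0, 0, 0, 0, 0, 0.4, 0, 0, 0, 0, 0, 0, 0.4, 0, 0, 0, 0, 0, 0])

```text
time_s: 3.95
tool_pos: [0.4768, 0.1689, 0.0931]
orientation: [1.438, 1.569, 0.249]
ft_force: [-0.7, 0.2, 0.0]
gripper_width: 0.0369
```

```bash
python3 rep.py
python3 - <<'E'
from h import *
from plant import r
s=r.get_state();C=goalR()
p=s["tool_pos"]
for d in range(-28,29,4):
    th=MID+np.deg2rad(d);print(d,(C.T@(hp(th,.0925)-p)).round(4))
E
```

```text
[[0.002, 0.928, 0.373], [0.0, 0.373, -0.928], [-1.0, 0.002, 0.0]] [0.4768 0.1689 0.0931] 3.95 [0.25 0.45 1.87 0.   0.82 1.44] [-0.67  0.22  0.03] 0.03688829770138998
[-0.1259 -0.0013  0.0004] [-0.     0.    -0.002]
-28 [ 0.0006  0.0143 -0.0652]
-24 [ 0.0006  0.0103 -0.0571]
-20 [ 0.0006  0.0069 -0.0487]
-16 [ 0.0006  0.0041 -0.04  ]
-12 [ 0.0006  0.0019 -0.0312]
-8 [ 0.0006  0.0004 -0.0223]
-4 [ 0.0006 -0.0006 -0.0133]
0 [ 0.0006 -0.0009 -0.0042]
4 [ 0.0006 -0.0006  0.0049]
8 [0.0006 0.0004 0.0139]
12 [0.0006 0.0019 0.0228]
16 [0.0006 0.0041 0.0316]
20 [0.0006 0.0069 0.0403]
24 [0.0006 0.0103 0.0487]
28 [0.0006 0.0143 0.0568]
```

servo_tool(deltas=[0.4, 0, 0.0001, -0.005, 0.04, 0, 0, 0.4, 0, 0.0001, -0.005, 0.04, 0, 0, 0.4, 0, 0.0001, -0.005, 0.04, 0, 0, 0.4, 0, 0.0001, -0.005, 0.04, 0, 0, 0.4, 0, 0.0001, -0.005, 0.04, 0, 0])

```text
time_s: 4.37
tool_pos: [0.4694, 0.193, 0.0928]
orientation: [1.527, 1.57, 0.136]
ft_force: [-0.4, -1.2, 0.5]
gripper_width: 0.0376
```

servo_tool(deltas=[0.4, 0, 0.0001, -0.005, 0.04, 0, 0, 0.4, 0, 0.0001, -0.005, 0.04, 0, 0, 0.4, 0, 0.0001, -0.005, 0.04, 0, 0, 0.4, 0, 0.0001, -0.004, 0.03, 0, 0, 0.4, 0, 0.0001, -0.003, 0.02, 0, 0])

```text
time_s: 4.78
tool_pos: [0.4675, 0.215, 0.0927]
orientation: [1.837, 1.57, 0.276]
ft_force: [0.4, -1.0, -0.7]
gripper_width: 0.0373
```

```bash
cat > st.py <<'E'
from plant import r
from h import *
s=r.get_state();C=Rt(s);p=s["tool_pos"];d=p[:2]-AX
th=np.arctan2(d[1],d[0])%(2*np.pi);g=s["gripper_width"]/2-.011
print("t",s["time_s"],"tool ang from mid deg",np.degrees(th-MID).round(2),"r",np.hypot(*d).round(4),"z",p[2].round(4),"yaw err deg",np.degrees(Ro.from_matrix(C.T@goalR(th)).as_rotvec()).round(1),"F tool",(C.T@s["ft_force"]).round(2),"clear",g, "handle if pushed cw/ccw",np.degrees(th-MID+g/.13).round(2),np.degrees(th-MID-g/.13).round(2))
E
python3 st.py
python3 - <<'E'
from plant import r
import cv2,pickle
f=r.grab_frame("top");g=r.grab_frame("side");pickle.dump((f,g),open("f1.pkl","wb"))
a=f["pixels"][145:275,95:225];b=g["pixels"][275:395,150:300]
cv2.imwrite("pics/z1.png",cv2.hconcat([cv2.resize(a,(400,400),interpolation=2),cv2.resize(b,(400,400),interpolation=2)]))
E
```

```text
t 4.7833 tool ang from mid deg -19.21 r 0.1277 z 0.0927 yaw err deg [-2.1 -0.  -0. ] F tool [0.7  0.36 0.96] clear 0.0076291712054747975 handle if pushed cw/ccw -15.84 -22.57
```

View pics/z1.png

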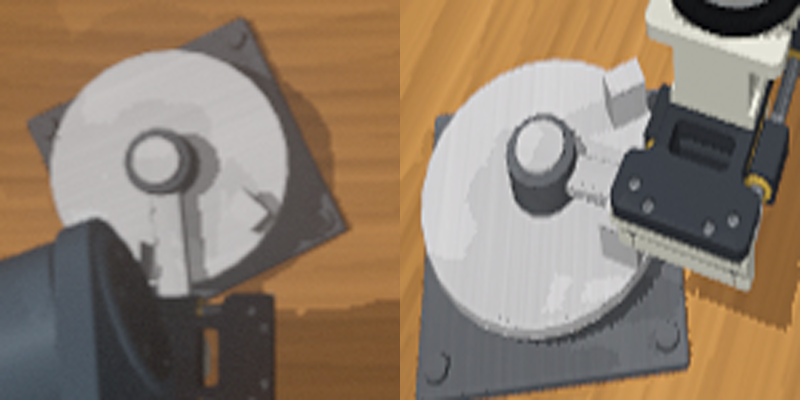

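The arm is approaching the clockwise lug and the disc hasn't moved. From here I take smaller steps.

servo_tool(deltas=[0.4, 0, 0, -0.0025, 0.01, 0, 0, 0.4, 0, 0, -0.0025, 0.01, 0, 0, 0.4, 0, 0, -0.0025, 0.01, 0, 0, 0.4, 0, 0, -0.002, 0.01, 0, 0, 0.4, 0, 0, 0, 0, 0, 0])

```text
time_s: 5.3
tool_pos: [0.4675, 0.2245, 0.0922]
orientation: [2.244, 1.571, 0.645]
ft_force: [0.3, 0.5, -0.3]
gripper_width: 0.0373
```

servo_tool(deltas=[0.4, 0, 0, -0.0005, 0.003, 0, 0, 0.4, 0, 0, -0.0005, 0.003, 0, 0, 0.4, 0, 0, -0.0005, 0.003, 0, 0, 0.4, 0, 0, 0, 0, 0, 0, 0.4, 0, 0, 0, 0, 0, 0])

```text
time_s: 5.72
tool_pos: [0.4674, 0.2257, 0.0921]
orientation: [-3.141, 1.571, 1.534]
ft_force: [0.0, 0.3, 0.4]
gripper_width: 0.0371
```

```bash
python3 st.py
```

```text
t 5.7167 tool ang from mid deg -24.0 r 0.1276 z 0.0921 yaw err deg [-0. -0. -0.] F tool [-0.41  0.01 -0.34] clear 0.007540291094646899 handle if pushed cw/ccw -20.67 -27.32
```

servo_tool(deltas=[0.4, 0, 0, -0.0005, 0.003, 0, 0, 0.4, 0, 0, -0.0005, 0.003, 0, 0, 0.4, 0, 0, -0.0005, 0.003, 0, 0, 0.4, 0, 0, 0, 0, 0, 0, 0.4, 0, 0, 0, 0, 0, 0])

```text
time_s: 6.13
tool_pos: [0.4675, 0.2272, 0.0921]
orientation: [-3.091, 1.571, 1.575]
ft_force: [0.1, 0.2, 0.1]
gripper_width: 0.037
```

servo_tool(deltas=[0.4, 0, 0, -0.0005, 0.003, 0, 0, 0.4, 0, 0, -0.0005, 0.003, 0, 0, 0.4, 0, 0, 0, 0, 0, 0, 0.4, 0, 0, 0, 0, 0, 0, 0.4, 0, 0, 0, 0, 0, 0])

```text
time_s: 6.55
tool_pos: [0.4676, 0.2282, 0.0921]
orientation: [2.323, 1.571, 0.7]
ft_force: [-0.2, -0.5, 0.7]
gripper_width: 0.0374
```

servo_tool(deltas=[0.4, 0, 0, -0.0005, 0.003, 0, 0, 0.4, 0, 0, -0.0005, 0.003, 0, 0, 0.4, 0, 0, 0, 0, 0, 0, 0.4, 0, 0, 0, 0, 0, 0, 0.4, 0, 0, 0, 0, 0, 0])

```text
time_s: 6.97
tool_pos: [0.4676, 0.2292, 0.0921]
orientation: [2.607, 1.571, 0.978]
ft_force: [-0.1, 0.1, 0.2]
gripper_width: 0.0372
```

servo_tool(deltas=[0.4, 0, 0, -0.0005, 0.003, 0, 0, 0.4, 0, 0, -0.0005, 0.003, 0, 0, 0.4, 0, 0, 0, 0, 0, 0, 0.4, 0, 0, 0, 0, 0, 0, 0.4, 0, 0, 0, 0, 0, 0])

```text
time_s: 7.38
tool_pos: [0.4677, 0.2302, 0.0921]
orientation: [3.043, 1.571, 1.408]
ft_force: [-0.3, 0.7, 0.1]
gripper_width: 0.037
```

```bash
python3 st.py
```

```text
t 7.3833 tool ang from mid deg -26.04 r 0.1277 z 0.0921 yaw err deg [ 0.5 -0.  -0. ] F tool [-0.09 -0.33 -0.64] clear 0.007510947335418749 handle if pushed cw/ccw -22.73 -29.35
```

Run:
```python
from plant import r
import cv2,pickle
w=r.grab_frame("wrist");f=r.grab_frame("top");pickle.dump((w,f,r.get_state()),open("f2.pkl","wb"))
a=f["pixels"][145:275,95:225];b=w["pixels"]
cv2.imwrite("pics/z2.png",cv2.hconcat([cv2.resize(a,(330,330),interpolation=2),cv2.resize(b,(440,330),interpolation=2)]))
```

```text
(no output)
```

View pics/z2.png

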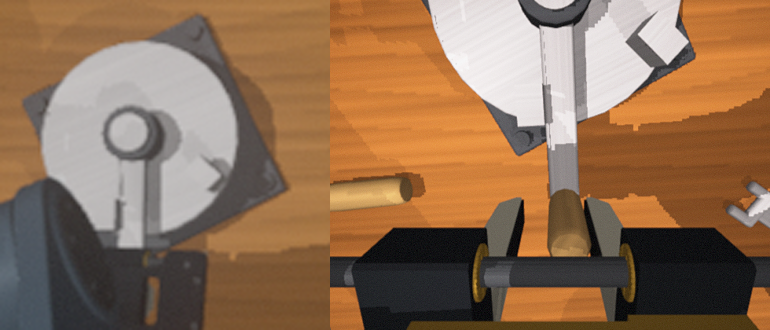

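The wrist view shows the handle against the pushing finger and the arm almost at the lug. I'll continue in 0.8 mm steps.

servo_tool(deltas=[0.4, 0, 0, -0.0004, 0.003, 0, 0, 0.4, 0, 0, -0.0004, 0.003, 0, 0, 0.4, 0, 0, 0, 0, 0, 0, 0.4, 0, 0, 0, 0, 0, 0, 0.4, 0, 0, 0, 0, 0, 0])

```text
time_s: 7.9
tool_pos: [0.4677, 0.2307, 0.0921]
orientation: [-0.082, 1.57, -1.723]
ft_force: [0.7, -4.6, 0.1]
gripper_width: 0.0375
```

servo_tool(deltas=[0.4, 0, 0, -0.0004, 0.003, 0, 0, 0.4, 0, 0, -0.0004, 0.003, 0, 0, 0.4, 0, 0, 0, 0, 0, 0, 0.4, 0, 0, 0, 0, 0, 0, 0.4, 0, 0, 0, 0, 0, 0])

```text
time_s: 8.32
tool_pos: [0.4678, 0.2311, 0.0921]
orientation: [-0.044, 1.57, -1.691]
ft_force: [0.8, -8.1, 0.4]
gripper_width: 0.0374
```

Contact made: 4.6 N, then 8.1 N, still below the brake. I back off now.

servo_tool(deltas=[0.4, 0, 0, 0.001, -0.003, 0, 0, 0.4, 0, 0, 0.002, -0.01, 0, 0, 0.4, 0, 0, 0.003, -0.02, 0, 0, 0.4, 0, 0, 0.003, -0.02, 0, 0, 0.4, 0, 0, 0, 0, 0, 0])

```text
time_s: 8.73
tool_pos: [0.4671, 0.2227, 0.0922]
orientation: [-2.982, 1.57, 1.708]
ft_force: [0.1, 0.3, -0.3]
gripper_width: 0.0374
```

```bash
python3 st.py
python3 - <<'E'
from plant import r
import cv2,pickle
w=r.grab_frame("wrist");f=r.grab_frame("top");g=r.grab_frame("side");pickle.dump((w,f,g,r.get_state()),open("f3.pkl","wb"))
a=f["pixels"][145:275,95:225];b=w["pixels"]
cv2.imwrite("pics/z3.png",cv2.hconcat([cv2.resize(a,(360,330),interpolation=2),cv2.resize(b,(440,330),interpolation=2)]))
E
```

```text
t 8.7333 tool ang from mid deg -22.67 r 0.1279 z 0.0922 yaw err deg [-0.5 -0.   0. ] F tool [ 0.33  0.07 -0.33] clear 0.007704078580176774 handle if pushed cw/ccw -19.27 -26.06
```

View pics/z3.png

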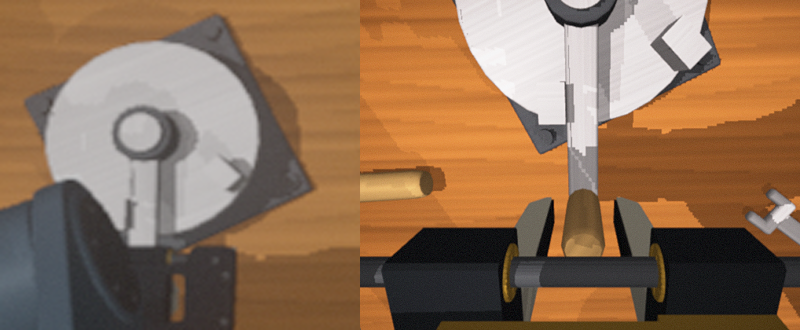

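servo_tool(deltas=[0.4, 0, 0.0001, 0.005, -0.039, 0, 0, 0.4, 0, 0.0001, 0.005, -0.039, 0, 0, 0.4, 0, 0.0001, 0.005, -0.039, 0, 0, 0.4, 0, 0.0001, 0.005, -0.039, 0, 0, 0.4, 0, 0.0001, 0.005, -0.039, 0, 0])

```text
time_s: 9.3
tool_pos: [0.4692, 0.198, 0.0922]
orientation: [2.287, 1.57, 0.89]
ft_force: [-1.3, -0.1, -0.0]
gripper_width: 0.037
```

servo_tool(deltas=[0.4, 0, 0.0001, 0.005, -0.039, 0, 0, 0.4, 0, 0.0001, 0.005, -0.039, 0, 0, 0.4, 0, 0.0001, 0.005, -0.039, 0, 0, 0.4, 0, 0.0001, 0.005, -0.039, 0, 0, 0.4, 0, 0.0001, 0.005, -0.039, 0, 0])

```text
time_s: 9.72
tool_pos: [0.4759, 0.1739, 0.0922]
orientation: [2.209, 1.57, 1.007]
ft_force: [0.3, 0.9, -0.8]
gripper_width: 0.0371
```

servo_tool(deltas=[0.4, 0, 0.0001, 0.005, -0.039, 0, 0, 0.4, 0, 0.0001, 0.005, -0.039, 0, 0, 0.4, 0, 0.0001, 0.005, -0.039, 0, 0, 0.4, 0, 0.0001, 0.005, -0.039, 0, 0, 0.4, 0, 0.0001, 0.005, -0.039, 0, 0])

```text
time_s: 10.13
tool_pos: [0.4871, 0.1516, 0.0922]
orientation: [2.127, 1.57, 1.119]
ft_force: [0.2, 0.8, -0.4]
gripper_width: 0.0371
```

```bash
python3 st.py
```

```text
t 10.1333 tool ang from mid deg 10.84 r 0.1283 z 0.0922 yaw err deg [-0.5 -0.  -0. ] F tool [ 0.43  0.58 -0.54] clear 0.007551091544382438 handle if pushed cw/ccw 14.16 7.51
```

servo_tool(deltas=[0.4, 0, 0.0001, 0.005, -0.039, 0, 0, 0.4, 0, 0.0001, 0.005, -0.039, 0, 0, 0.4, 0, 0.0001, 0.005, -0.039, 0, 0, 0.4, 0, 0.0001, 0.004, -0.03, 0, 0, 0.4, 0, 0.0001, 0.003, -0.02, 0, 0])

```text
time_s: 10.55
tool_pos: [0.5004, 0.1341, 0.0921]
orientation: [2.715, 1.571, 1.874]
ft_force: [-0.2, 0.1, -0.3]
gripper_width: 0.0372
```

servo_tool(deltas=[0.4, 0, 0, 0.001, -0.008, 0, 0, 0.4, 0, 0, 0.0005, -0.004, 0, 0, 0.4, 0, 0, 0, 0, 0, 0, 0.4, 0, 0, 0, 0, 0, 0, 0.4, 0, 0, 0, 0, 0, 0])

```text
time_s: 10.97
tool_pos: [0.5012, 0.133, 0.0921]
orientation: [0.645, 1.571, -0.185]
ft_force: [0.1, -1.1, 0.5]
gripper_width: 0.0369
```

```bash
python3 st.py
python3 - <<'E'
from plant import r
import cv2
w=r.grab_frame("wrist");cv2.imwrite("pics/z4.png",w["pixels"])
E
```

```text
t 10.9667 tool ang from mid deg 21.27 r 0.1286 z 0.0921 yaw err deg [-0.7  0.  -0. ] F tool [-0.51 -0.61  0.89] clear 0.007474669921792989 handle if pushed cw/ccw 24.56 17.97
```

View pics/z4.png

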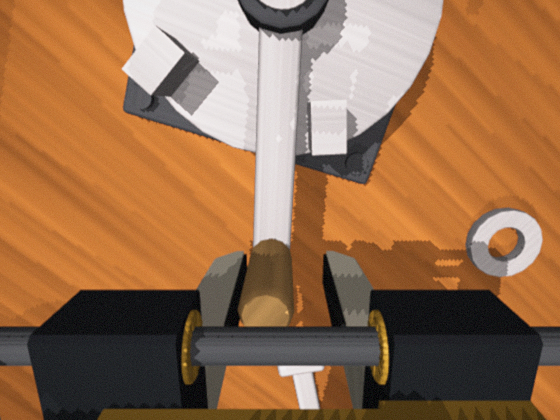

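The wrist view shows the handle on the left finger and the arm about 10 px short of the second lug at (328,125).

servo_tool(deltas=[0.4, 0, 0, 0.002, -0.014, 0, 0, 0.4, 0, 0, 0.002, -0.014, 0, 0, 0.4, 0, 0, 0.001, -0.008, 0, 0, 0.4, 0, 0, 0.001, -0.008, 0, 0, 0.4, 0, 0, 0, 0, 0, 0])

```text
time_s: 11.43
tool_pos: [0.5055, 0.1284, 0.0921]
orientation: [0.837, 1.571, 0.052]
ft_force: [-0.0, 0.3, -0.1]
gripper_width: 0.0377
```

servo_tool(deltas=[0.4, 0, 0, 0.0005, -0.004, 0, 0, 0.4, 0, 0, 0.0005, -0.004, 0, 0, 0.4, 0, 0, 0, 0, 0, 0, 0.4, 0, 0, 0, 0, 0, 0, 0.4, 0, 0, 0, 0, 0, 0])

```text
time_s: 11.85
tool_pos: [0.5061, 0.1278, 0.0922]
orientation: [0.528, 1.571, -0.25]
ft_force: [0.6, -0.4, -0.7]
gripper_width: 0.0367
```

```bash
python3 st.py
```

```text
t 11.85 tool ang from mid deg 24.45 r 0.1287 z 0.0922 yaw err deg [-0.9  0.  -0. ] F tool [0.74 0.12 0.75] clear 0.0073638426275587435 handle if pushed cw/ccw 27.69 21.2
```

servo_tool(deltas=[0.4, 0, 0, 0.0005, -0.004, 0, 0, 0.4, 0, 0, 0.0005, -0.004, 0, 0, 0.4, 0, 0, 0, 0, 0, 0, 0.4, 0, 0, 0, 0, 0, 0, 0.4, 0, 0, 0, 0, 0, 0])

```text
time_s: 12.27
tool_pos: [0.5068, 0.1272, 0.0922]
orientation: [0.5, 1.571, -0.27]
ft_force: [-0.8, 0.7, -0.3]
gripper_width: 0.0376
```

servo_tool(deltas=[0.4, 0, 0, 0.0004, -0.003, 0, 0, 0.4, 0, 0, 0.0004, -0.003, 0, 0, 0.4, 0, 0, 0, 0, 0, 0, 0.4, 0, 0, 0, 0, 0, 0, 0.4, 0, 0, 0, 0, 0, 0])

```text
time_s: 12.68
tool_pos: [0.5074, 0.1266, 0.0921]
orientation: [0.538, 1.571, -0.226]
ft_force: [0.5, -0.3, -0.5]
gripper_width: 0.0369
```

servo_tool(deltas=[0.4, 0, 0, 0.0004, -0.003, 0, 0, 0.4, 0, 0, 0.0004, -0.003, 0, 0, 0.4, 0, 0, 0, 0, 0, 0, 0.4, 0, 0, 0, 0, 0, 0, 0.4, 0, 0, 0, 0, 0, 0])

```text
time_s: 13.1
tool_pos: [0.508, 0.126, 0.0921]
orientation: [-0.003, 1.571, -0.761]
ft_force: [-0.1, 0.8, 0.4]
gripper_width: 0.037
```

servo_tool(deltas=[0.4, 0, 0, 0.0004, -0.003, 0, 0, 0.4, 0, 0, 0.0004, -0.003, 0, 0, 0.4, 0, 0, 0, 0, 0, 0, 0.4, 0, 0, 0, 0, 0, 0, 0.4, 0, 0, 0, 0, 0, 0])

```text
time_s: 13.52
tool_pos: [0.5086, 0.1255, 0.0921]
orientation: [0.17, 1.571, -0.582]
ft_force: [0.4, 0.2, -0.4]
gripper_width: 0.0371
```

servo_tool(deltas=[0.4, 0, 0, 0.0004, -0.003, 0, 0, 0.4, 0, 0, 0.0004, -0.003, 0, 0, 0.4, 0, 0, 0, 0, 0, 0, 0.4, 0, 0, 0, 0, 0, 0, 0.4, 0, 0, 0, 0, 0, 0])

```text
time_s: 13.93
tool_pos: [0.5092, 0.1249, 0.0922]
orientation: [0.389, 1.571, -0.357]
ft_force: [0.9, -0.1, -0.6]
gripper_width: 0.0372
```

```bash
python3 st.py
python3 - <<'E'
from plant import r
import cv2
w=r.grab_frame("wrist");cv2.imwrite("pics/z5.png",w["pixels"])
E
```

```text
t 13.9333 tool ang from mid deg 26.31 r 0.1288 z 0.0922 yaw err deg [-1.  0. -0.] F tool [0.56 0.53 0.79] clear 0.007592536769133573 handle if pushed cw/ccw 29.66 22.97
```

View pics/z5.png

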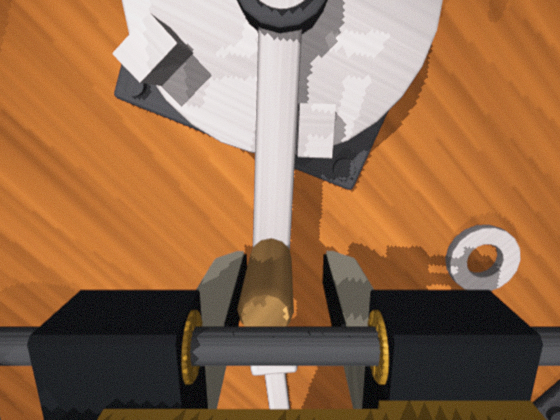

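The gap to the lug is now only a few pixels, and there's no contact force yet.

servo_tool(deltas=[0.4, 0, 0, 0.0004, -0.003, 0, 0, 0.4, 0, 0, 0.0004, -0.003, 0, 0, 0.4, 0, 0, 0, 0, 0, 0, 0.4, 0, 0, 0, 0, 0, 0, 0.4, 0, 0, 0, 0, 0, 0])

```text
time_s: 14.4
tool_pos: [0.5097, 0.1244, 0.0921]
orientation: [-0.375, 1.571, -1.115]
ft_force: [0.8, -0.2, 0.7]
gripper_width: 0.0372
```

servo_tool(deltas=[0.4, 0, 0, 0.0004, -0.003, 0, 0, 0.4, 0, 0, 0.0004, -0.003, 0, 0, 0.4, 0, 0, 0, 0, 0, 0, 0.4, 0, 0, 0, 0, 0, 0, 0.4, 0, 0, 0, 0, 0, 0])

```text
time_s: 14.82
tool_pos: [0.5104, 0.1239, 0.0922]
orientation: [0.5, 1.571, -0.234]
ft_force: [-0.8, 0.3, 0.1]
gripper_width: 0.0371
```

servo_tool(deltas=[0.4, 0, 0, 0.0004, -0.003, 0, 0, 0.4, 0, 0, 0.0004, -0.003, 0, 0, 0.4, 0, 0, 0, 0, 0, 0, 0.4, 0, 0, 0, 0, 0, 0, 0.4, 0, 0, 0, 0, 0, 0])

```text
time_s: 15.23
tool_pos: [0.5106, 0.1237, 0.0921]
orientation: [-3.066, 1.57, 2.489]
ft_force: [-3.0, 3.9, 0.4]
gripper_width: 0.0373
```

Contact at 4.9 N, which is gentle. I record the angle, then back off.

```bash
python3 st.py
python3 - <<'E'
from h import *
# consistent radius-based estimate of handle angle in both contacts
for p,sg,c in(((.4678,.2311),1,.0076),((.4677,.2307),1,.0076),((.5106,.1237),-1,.0075)):
    d=np.array(p)-AX;print(np.degrees(np.arctan2(d[1],d[0])%(2*np.pi)+sg*c/.1285).round(2))
E
```

```text
t 15.2333 tool ang from mid deg 27.17 r 0.1288 z 0.0921 yaw err deg [-0.8 -0.   0. ] F tool [-0.43  0.96 -4.86] clear 0.007651683883077343 handle if pushed cw/ccw 30.55 23.8
178.85
179.03
225.72
```

servo_tool(deltas=[0.4, 0, 0.0001, -0.005, 0.039, 0, 0, 0.4, 0, 0.0001, -0.005, 0.039, 0, 0, 0.4, 0, 0.0001, -0.005, 0.039, 0, 0, 0.4, 0, 0.0001, -0.005, 0.039, 0, 0, 0.4, 0, 0.0001, -0.005, 0.039, 0, 0])

```text
time_s: 15.65
tool_pos: [0.494, 0.1416, 0.0922]
orientation: [0.134, 1.57, -0.791]
ft_force: [-0.7, -1.6, 0.3]
gripper_width: 0.0373
```

servo_tool(deltas=[0.4, 0, 0.0001, -0.005, 0.039, 0, 0, 0.4, 0, 0.0001, -0.005, 0.039, 0, 0, 0.4, 0, 0.0001, -0.005, 0.039, 0, 0, 0.4, 0, 0.0001, -0.004, 0.032, 0, 0, 0.4, 0, 0.0001, -0.003, 0.02, 0, 0])

```text
time_s: 16.07
tool_pos: [0.4824, 0.1603, 0.0922]
orientation: [0.181, 1.57, -0.913]
ft_force: [0.6, -0.7, 0.0]
gripper_width: 0.0371
```

servo_tool(deltas=[0.4, 0, 0, -0.003, 0.024, 0, 0, 0.4, 0, 0, -0.003, 0.024, 0, 0, 0.4, 0, 0, -0.003, 0.024, 0, 0, 0.4, 0, 0, -0.002, 0.016, 0, 0, 0.4, 0, 0, 0, 0, 0, 0])

```text
time_s: 16.48
tool_pos: [0.4777, 0.1704, 0.0922]
orientation: [0.661, 1.571, -0.519]
ft_force: [-0.6, -0.6, 0.1]
gripper_width: 0.0371
```

```bash
python3 st.py
```

```text
t 16.4833 tool ang from mid deg 1.44 r 0.1278 z 0.0922 yaw err deg [-1.  0. -0.] F tool [-0.13 -0.75  0.29] clear 0.007558180361963606 handle if pushed cw/ccw 4.77 -1.89
```

servo_tool(deltas=[0.4, 0, 0, -0.003, 0.02, 0, 0, 0.4, 0, 0, -0.003, 0.02, 0, 0, 0.4, 0, 0, -0.002, 0.01, 0, 0, 0.4, 0, 0, -0.0015, 0.008, 0, 0, 0.4, 0, 0, 0, 0, 0, 0])

```text
time_s: 16.9
tool_pos: [0.4742, 0.1792, 0.0921]
orientation: [1.329, 1.571, 0.091]
ft_force: [-0.8, 0.0, 0.3]
gripper_width: 0.0374
```

```bash
python3 st.py
python3 - <<'E'
from plant import r
import cv2
w=r.grab_frame("wrist");cv2.imwrite("pics/z6.png",w["pixels"])
E
```

```text
t 16.9 tool ang from mid deg -2.83 r 0.1278 z 0.0921 yaw err deg [ 0.  0. -0.] F tool [-0.33 -0.73 -0.26] clear 0.0076972042223969785 handle if pushed cw/ccw 0.57 -6.22
```

View pics/z6.png

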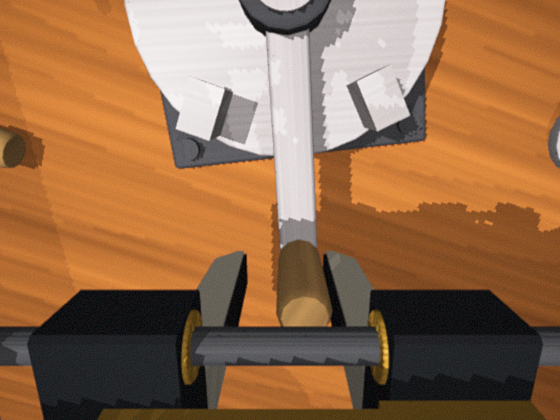

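The handle rests on the right finger with the arm midway between the lugs. I centre the fingers, open them and lift away.

servo_tool(deltas=[0.4, 0, 0, 0.004, 0, 0, 0, 0.55, 0, 0, 0.0035, 0, 0, 0, 0.55, 0, 0, 0, 0, 0, 0, 0.55, 0, 0, 0, 0, 0, 0, 0.55, 0, 0, 0, 0, 0, 0])

```text
time_s: 17.37
tool_pos: [0.4767, 0.1719, 0.0922]
orientation: [2.563, 1.571, 1.325]
ft_force: [0.9, -0.3, 0.1]
gripper_width: 0.0507
```

servo_tool(deltas=[0.55, -0.01, 0, 0, 0, 0, 0, 0.55, -0.02, 0, 0, 0, 0, 0, 0.55, -0.025, 0, 0, 0, 0, 0, 0.55, -0.025, 0, 0, 0, 0, 0, 0.55, -0.025, 0, 0, 0, 0, 0])

```text
time_s: 17.78
tool_pos: [0.4764, 0.1721, 0.1991]
orientation: [1.626, 1.571, 0.388]
ft_force: [0.1, -0.9, -0.4]
gripper_width: 0.0512
```

servo_tool(deltas=[0.55, 0, -0.03, 0, 0, 0, 0, 0.55, 0, -0.03, 0, 0, 0, 0, 0.55, 0, -0.03, 0, 0, 0, 0, 0.55, 0, -0.03, 0, 0, 0, 0, 0.55, 0, -0.02, 0, 0, 0, 0])

```text
time_s: 18.2
tool_pos: [0.342, 0.1257, 0.1975]
orientation: [-1.708, 1.571, -2.945]
ft_force: [0.2, -0.3, 0.3]
gripper_width: 0.0512
```

```bash
python3 st.py
python3 - <<'E'
from plant import r
import cv2,pickle
f=r.grab_frame("top");g=r.grab_frame("side");pickle.dump((f,g),open("f7.pkl","wb"))
a=f["pixels"][145:275,95:225];b=g["pixels"][275:395,150:300]
cv2.imwrite("pics/tz7.png",cv2.resize(a,None,fx=4.6,fy=4.6,interpolation=cv2.INTER_CUBIC))
cv2.imwrite("pics/sz7.png",cv2.resize(b,None,fx=5,fy=5,interpolation=cv2.INTER_CUBIC))
E
```

```text
t 18.2 tool ang from mid deg -1.26 r 0.2703 z 0.1975 yaw err deg [-1.6 -0.   0. ] F tool [-0.28  0.04  0.38] clear 0.014593264349986566 handle if pushed cw/ccw 5.17 -7.7
```

View pics/tz7.png

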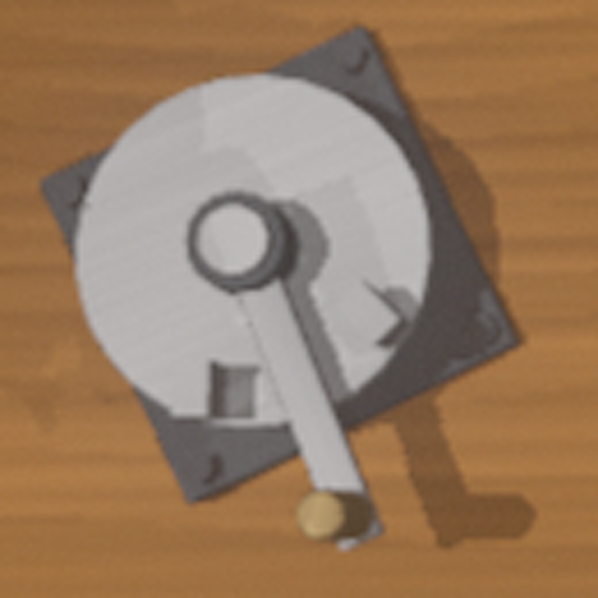

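View pics/sz7.png

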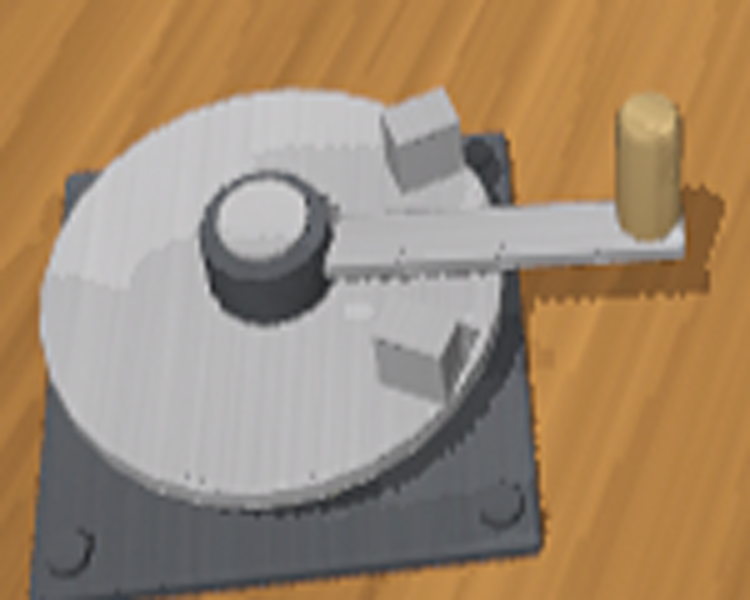

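The lugs sit at exactly the same pixels as at the start, so the disc hasn't moved. I measure the handle's final angle and then hand in.

Run:
```python
import pickle,cv2
from h import *
f,g=pickle.load(open("f7.pkl","rb"));d0=pickle.load(open("f0.pkl","rb"))
t=lambda u,v:(95+(u+.5)/4.6-.5,145+(v+.5)/4.6-.5)
s=lambda u,v:(150+(u+.5)/5-.5,275+(v+.5)/5-.5)
for a in (ray(f,t(321,515),.136),ray(g,s(650,110),.136)):
    q=a[:2]-AX;print(a.round(4),np.hypot(*q).round(4),np.degrees(np.arctan2(q[1],q[0])).round(2)%360)
# lug/base change
A=f["pixels"][215:245,130:190].astype(int);B=d0["top"]["pixels"][215:245,130:190].astype(int)
T0=d0["side"]["pixels"];T1=g["pixels"]
for (y,x) in((290,222),(333,222)):
    w=T0[y:y+28,x:x+26];m=cv2.matchTemplate(T1[y-5:y+33,x-5:x+31],w,cv2.TM_CCOEFF_NORMED);print(cv2.minMaxLoc(m)[1::2])
sb=lambda p:np.abs(p["pixels"][150:235,310:385].astype(int)-d0["top"]["pixels"][150:235,310:385]).mean()
print(sb(f))
```

```text
[0.4734 0.1711 0.136 ] 0.1315 202.29
[0.4756 0.1708 0.136 ] 0.1295 202.8
(0.988124430179596, (5, 5))
(0.9874550104141235, (5, 5))
7.22724183006536
```

```bash
python3 -c "
from plant import r
print(r.close_job(), r.get_state()['time_s'])"
```

```text
the job is handed in; nothing more can be done
the job is handed in; nothing more can be done
```

The free play check is done and handed in after about 18 s. I pushed the handle between loosely open fingers, swinging the lever clockwise first and then counter-clockwise.

- **Clockwise lug:** the lever met the lug with the handle at about 179.0°. The force read 4.6 N, then 8.1 N, because I made one extra small step before seeing the first reading. That is firmer than intended and close to the 9 N at which the brake lets the disc turn.
- **Counter-clockwise lug:** the lever met the lug at about 225.7°, with 4.9 N.
- **Free play:** about 46.7° in all, with its middle at about 202.35°. My first camera estimate of the middle was 201.9°, so the two differ by about half a degree.
- **Final position:** I left the handle at 202.3° by the top camera and 202.8° by the side camera. I then opened the fingers, lifted and moved clear, so the robot touches nothing.
- **Disc:** in the side view, both lugs match their starting pixels with no shift, so the disc was not dragged round.
- **Smaller coupling:** the robot never went near it. The top view there differs from the start by about 7 grey levels on average. I take that to be moving shadows but did not look into it further.

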